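Stack the dry finish cups at the carving bench

ROBOT

A 6-joint arm with a two-finger parallel gripper is mounted at the origin on the work surface. World frame = base frame: x ahead of the robot, y to its left, z up, the work surface at z = 0. Lengths are in m, angles in rad, forces in N, time in s.
With the tool pointing down it reaches from about 0.3 to 0.875 m from the base axis. Payload 6.4 kg.
Tool frame: the origin (TCP) lies midway between the tips of the shut fingers; the grasp point (between the pads) lies 19 mm behind it (ctrl.hold_point_z is the distance from the TCP to the grasp point, in m); z points along the fingers, y is the line along which they close (so a half turn about z gives the same grasp; the last joint's range is limited). The gripper opens to 85 mm and grips with 20 to 120 N. Pads are 22 mm wide; open, the fingers measure 114 mm over their backs; the gripper's body (76 mm by 85 mm) begins 54 mm behind the grasp point. The pads swing forward as they close: fully open they stand 13 mm farther back than shut.
Start: joints at [-0.206, 0.181, 1.607, -0, 1.354, -0.206], TCP at [0.575, 0, 0.231] pointing down, gripper open.
Joint ranges: [-2.99, 2.99], [-0.89, 2.07], [0.3, 2.58], [-1.14, 4.28], [0, 2.63], [-3.12, 3.12]. Speed limits (rad/s): [2.57, 2.57, 3.01, 3.14, 3.14, 3.14].

INTERFACE

Orientations are given as a unit quaternion [w, x, y, z].
In Python, from bench import ctrl gives the robot as it stands.
- The arm moves only by the tool carry_out, never from a script. Its argument "plan" is text: rows parted by semicolons, each of 6 numbers parted by spaces: the shift along the tool's x, y, z as a fraction of full scale, then the turn, a rotation vector about the tool's x, y, z as a fraction of full scale. A call has exactly 8 rows; each row shifts and turns the commanded pose from where the row before left it, along the tool's axes as they then stand; what a row does not reach is not made up. Full scale, the value 1, is 40 mm for a shift and 0.1 rad for a turn. A row lasts 1/12 s, in which the tool goes at most 41.7 mm and 7.16 degrees, less where a joint would pass 70% of its speed; a pose out of reach is approached as far as the arm can. A call with a number of a shift or a turn outside -1 to 1 is refused whole. A call with a gripper value outside its range is refused whole. "claw" is the gripper's target within -1 to 1 (shut at 1, half-way at 0, fully open at -1), set as the call begins (left out, the last holds). The fingers move at their own pace and stop on an object; the grip force is fixed at half the most. Time passes only in rows, so rows that do not move let the fingers close, or fill a call up. It gives the time, the measured TCP pose, the force, the opening and the grip force at its end, in the units of the state.
- ctrl.get_obs(): the state, without advancing time (a new reading comes with each control period).
- ctrl.camera(name): name is "scene" or "side" or "wrist"; returns a dict with "pixels" (400x640x3 uint8, red, green, blue), "mtx" (3x3 intrinsics, pixels), "k1" (the pictures are not rectified: a ray, as slopes to the right and down, at radius r is drawn at 1 + k1 r^2 times it, then the intrinsics apply), "R" (3x3) and "t" (3): a world point X has camera coordinates R X + t. Camera axes: x right, y down, z forward; pixel columns grow to the right and rows downward; lengths in m; the calibration is good to about 2 mm. A picture is of the moment at which its call begins. There is no depth.
- ctrl.hand_in(): hands the job in; it is judged then, once.
The state is a dict: "time_s": time; "q": joint angles; "dq": joint speeds; "joint_efforts": joint torques, N m; "eef_pos": TCP position; "eef_rot": TCP orientation; "wrist_force": force on the tool from outside, world axes, zero at the start; "torque": the same for the moment, N m; "opening": opening from 0.0 (shut) to 1.0 (fully open); "grasp_force": force on a finger pad.
Only numpy, scipy, OpenCV 4.12 (cv2) and the standard library are available. Lean on these libraries where they do the work, as an engineer would, in place of code of your own. Each camera call takes 0.05 s, during which the arm holds its last target. There are 200 camera calls.

TASK

The finish cups have dried: take the two open steel cups out of the angled rack, one at a time, and lower each gently, without dropping it, into the cup standing upright on the bench, so that the three make one upright stack, each seated fully home in the one below. The standing cup stays where it is, the lidded cup stays in the rack, and everything else on the bench is left alone.

Things in the scene. Friction and masses are not known exactly. Their poses are not given: they have to be found in the camera images.
- cup_a: open steel cup, 85 mm high: tapered body, outer diameter 36 mm at the foot, 54 at 57 mm up; above that a straight collar, outer diameter 64, up to the rim; ledge under the collar. Walls 3 mm, floor 4, mouth 58. Round: yaw means nothing. Hangs by its collar in a rack hole (which one varies), tilted 30 degrees. Origin: centre of the foot's underside; +z along its axis, out of the mouth.
- cup_b: identical to cup_a, in another rack hole; either may be stacked first. Each open cup weighs about 0.11 kg (varies), lifts out freely along its own +z and is clear of its hole after 57 mm. Origin and axes as cup_a's.
- standing_cup: third cup of cup_a's form and size, about 0.13 kg, loose, upright and empty on the bench: bottom of the stack. Nested cups: the upper one's ledge sits on the lower one's rim, so it stands exactly 28 mm higher and only its collar shows; its body has about 1.6 mm play all round. Origin: centre of its foot; +z up, out of the mouth.
- lidded_cup: cup of cup_a's outer form, but closed by a flat steel lid with a black knob (18 mm wide, 17 mm high), in the remaining hole of the rack. Stays there. Origin: centre of its foot's underside; +z along its axis, out of the top.
- rack: fixed dark wooden drying rack, 130 mm deep, 350 wide (its y); origin on the bench under its middle. Its board, 8 mm thick, 100 along the slope, slopes at 30 degrees: low at -x (which faces about towards the standing cup), highest point 0.115 m at +x. Three 57.4 mm holes in a row along y, 110 mm apart; collars stand 28 mm proud, square to the board, 46 mm between neighbours.
- rack_holes (a point): centre of the middle hole, on the board's top face, 88 mm above the bench; axes as the rack's.
- gouge_wide: bystander: carving gouge lying flat, 185 mm long, 26 mm thick, along its x; origin on the bench below the handle.
- gouge_narrow: bystander: slimmer carving gouge lying flat, 195 mm long, 26 mm thick, along its x; origin on the bench below the handle.
- mallet: bystander: wooden carver's mallet standing on its head, head 82 mm wide, 230 mm high in all; origin under its middle.
- glue_bottle: bystander: upright white bottle with an orange cap, 64 mm wide, 170 mm high; origin under its middle.
- wax_tin: bystander: round flat tin, 75 mm wide, 27 mm high, near the standing cup; origin under its middle.
- sanding_block: bystander: cork sanding block 100 x 60 x 34 mm; origin under its middle.
- carved_blank: bystander: half-carved piece of pale wood, 120 x 50 mm, 85 mm high; origin under its middle.
There are look-alikes about, which are no part of the job. What is shaped like the standing_cup but pink is not meant.

How it is judged:
On the way, in this order (a step that is already met when the one before it is completed fails the run):
1. one open cup is seated in the standing cup (((z of cup_a in the frame of standing_cup between 0.024 and 0.032 m and horizontal distance between cup_a and standing_cup below 0.004 m and angle between cup_a's own z axis and vertical below 0.1 rad) or (z of cup_b in the frame of standing_cup between 0.024 and 0.032 m and horizontal distance between cup_b and standing_cup below 0.004 m and angle between cup_b's own z axis and vertical below 0.1 rad))), for 0.2 s.
2. the other open cup is seated in the first (((z of cup_a in the frame of standing_cup between 0.024 and 0.032 m and horizontal distance between cup_a and standing_cup below 0.004 m and angle between each of cup_a, cup_b's own z axis and vertical below 0.1 rad and z of cup_b in the frame of standing_cup between 0.052 and 0.06 m and horizontal distance between cup_b and standing_cup below 0.006 m) or (z of cup_b in the frame of standing_cup between 0.024 and 0.032 m and horizontal distance between cup_b and standing_cup below 0.004 m and angle between each of cup_b, cup_a's own z axis and vertical below 0.1 rad and z of cup_a in the frame of standing_cup between 0.052 and 0.06 m and horizontal distance between cup_a and standing_cup below 0.006 m))), for 0.2 s.
At the end, for the whole second after the job is handed in: Both open cups nested on the standing cup, either order: 28 and 56 mm (each +-4) above it, axes within 4 and 6 mm, tilt under 0.1 rad (standing cup 0.08), at rest; standing cup within 30 mm and lidded cup within 20 mm of where they began (((z of cup_a in the frame of standing_cup between 0.024 and 0.032 m and horizontal distance between cup_a and standing_cup below 0.004 m and angle between each of cup_a, cup_b's own z axis and vertical below 0.1 rad and z of cup_b in the frame of standing_cup between 0.052 and 0.06 m and horizontal distance between cup_b and standing_cup below 0.006 m) or (z of cup_b in the frame of standing_cup between 0.024 and 0.032 m and horizontal distance between cup_b and standing_cup below 0.004 m and angle between each of cup_b, cup_a's own z axis and vertical below 0.1 rad and z of cup_a in the frame of standing_cup between 0.052 and 0.06 m and horizontal distance between cup_a and standing_cup below 0.006 m)) and angle between standing_cup's own z axis and vertical below 0.08 rad and distance of standing_cup from where it was at the start of the episode below 0.03 m and distance of lidded_cup from where it was at the start of the episode below 0.02 m and linear speed of each of cup_a, cup_b, standing_cup below 0.02 m/s); the robot touches nothing.
It fails at once if a cup is dropped into another (falls or is driven in at more than 0.5 m/s) ((linear speed of cup_a above 0.5 m/s and horizontal distance between cup_a and standing_cup below 0.02 m and z of cup_a in the frame of standing_cup between 0.03 and 0.08 m and angle between standing_cup's own z axis and vertical below 0.3 rad) or (linear speed of cup_b above 0.5 m/s and horizontal distance between cup_b and standing_cup below 0.02 m and z of cup_b in the frame of standing_cup between 0.03 and 0.08 m and angle between standing_cup's own z axis and vertical below 0.3 rad) or (linear speed of cup_a above 0.5 m/s and horizontal distance between cup_a and cup_b below 0.02 m and z of cup_a in the frame of cup_b between 0.03 and 0.08 m and angle between cup_b's own z axis and vertical below 0.3 rad) or (linear speed of cup_b above 0.5 m/s and horizontal distance between cup_b and cup_a below 0.02 m and z of cup_b in the frame of cup_a between 0.03 and 0.08 m and angle between cup_a's own z axis and vertical below 0.3 rad)).
It fails at once if the standing cup is knocked over or shifted by more than 50 mm (angle between standing_cup's own z axis and vertical above 0.5 rad or distance of standing_cup from where it was at the start of the episode above 0.05 m).
It fails at once if the lidded cup is taken out of the rack or knocked (moved by more than 30 mm) (distance of lidded_cup from where it was at the start of the episode above 0.03 m).
It fails at once if another thing on the bench is moved by more than 30 mm (distance of any of gouge_wide, gouge_narrow, mallet, glue_bottle, wax_tin, sanding_block, carved_blank from where it was at the start of the episode above 0.03 m).
It fails at once if the mallet or the bottle is tipped over (angle between any of mallet, glue_bottle's own z axis and vertical above 0.5 rad).
It also fails if it takes over 58 s, if anything falls off the work surface, if the arm or the gripper's body presses on something with over 40 N, if the wrist force passes 120 N, or if a joint passes its speed limit or range.

## Working session

There is one attempt and no reset: what is moved stays moved. The work goes in short steps, Python scripts to look and compute and a tool call to move; the robot and the scene stay as the last step left them, time stands still between calls to the robot, and variables do not carry over. Pictures are saved under pics/ and viewed, at most 13 in all, crops included, and the job is handed in when it is done.

Besides the shell and the picture viewer there is one more tool, called after "Request:" as name(argument=value, ...), one argument or row to a line, values as JSON. carry_out: Moves the arm, as the interface text tells. Shift numbers are shares of 40 mm and turn numbers shares of 0.1 rad, none past 1 either way. Its arguments: {"type":"object","properties":{"plan":{"type":"string"},"claw":{"type":"number"}},"required":["plan"]}

```bash
mkdir -p pics; ls
python3 - <<'E'
from bench import ctrl
import cv2,pickle
o=ctrl.get_obs();print(o['time_s'],o['eef_pos'],o['eef_rot'],o['opening'],ctrl.hold_point_z)
d={}
for n in("scene","side","wrist"):
    c=ctrl.camera(n);d[n]=c;cv2.imwrite(f"pics/{n}0.png",c['pixels'][...,::-1]);print(n,c['mtx'].tolist(),c['k1'],c['R'].round(3).tolist(),c['t'].round(3).tolist())
pickle.dump(d,open('c0.pkl','wb'))
E
```

```text
pics
0.0 [5.74438937e-01 1.73893063e-04 2.30373758e-01] [-7.66961562e-04  7.07087234e-01  7.07125759e-01 -4.65041358e-04] 0.9943126910578757 0.0187
scene [[373.3326002659017, 0.0, 315.99705544896426], [0.0, 373.3326002659017, 199.62095650628035], [0.0, 0.0, 1.0]] -0.08613968173541707 [[-0.265, 0.964, -0.021], [0.623, 0.155, -0.766], [-0.736, -0.216, -0.642]] [0.124, -0.283, 1.704]
side [[454.4233728195272, 0.0, 319.5771579921821], [0.0, 454.4233728195272, 206.22002910536904], [0.0, 0.0, 1.0]] -0.07122354124570963 [[0.959, -0.283, -0.013], [-0.158, -0.496, -0.854], [0.235, 0.821, -0.52]] [-0.535, 0.177, 1.158]
wrist [[323.14661126046644, 0.0, 317.417418850873], [0.0, 323.14661126046644, 197.45532078207432], [0.0, 0.0, 1.0]] -0.00952338507540717 [[1.0, 0.0, -0.001], [0.0, -0.964, 0.265], [-0.0, -0.265, -0.964]] [-0.574, -0.034, 0.378]
```

View pics/scene0.png

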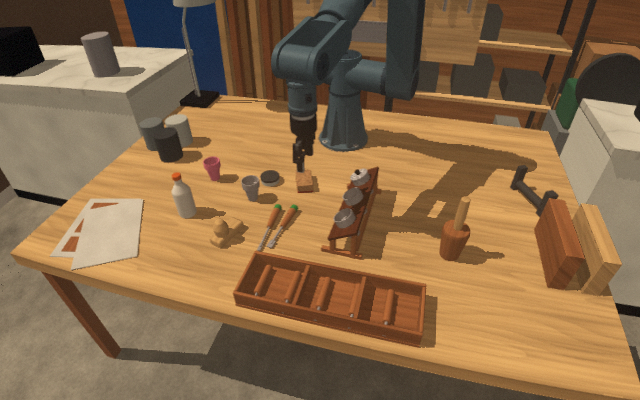

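View pics/side0.png

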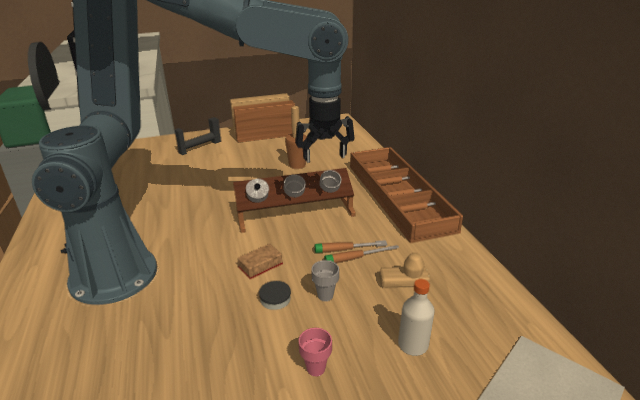

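Scene view: standing_cup candidates are the steel cup at (251,187) and the pink cup at (213,168). The side view has them at (325,278) and (315,350). The steel one fits, since pink is excluded. In the rack, the lidded cup with its black knob is at scene (360,178) / side (257,188). The open cups are at scene (352,198) and (344,217), side (294,185) and (331,181). I'll confirm this in one enlarged crop.

Run:
```python
import pickle,cv2,numpy as np
d=pickle.load(open('c0.pkl','rb'))
s=d['side']['pixels'][...,::-1];c=d['scene']['pixels'][...,::-1]
f=lambda im,x,y,w,h:cv2.resize(im[y:y+h,x:x+w],(400,300),interpolation=cv2.INTER_CUBIC)
top=np.hstack([f(s,235,155,128,96),f(s,285,250,80,60)])
bot=np.hstack([f(c,320,160,80,60)[:],f(c,230,165,40,30)])
# scene rack needs 100 tall: rather 80x60 from y=165
bot[:, :400]=f(c,310,165,96,72)
cv2.imwrite('pics/crop0.png',np.vstack([top,bot]))
```

```text
(no output)
```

View pics/crop0.png

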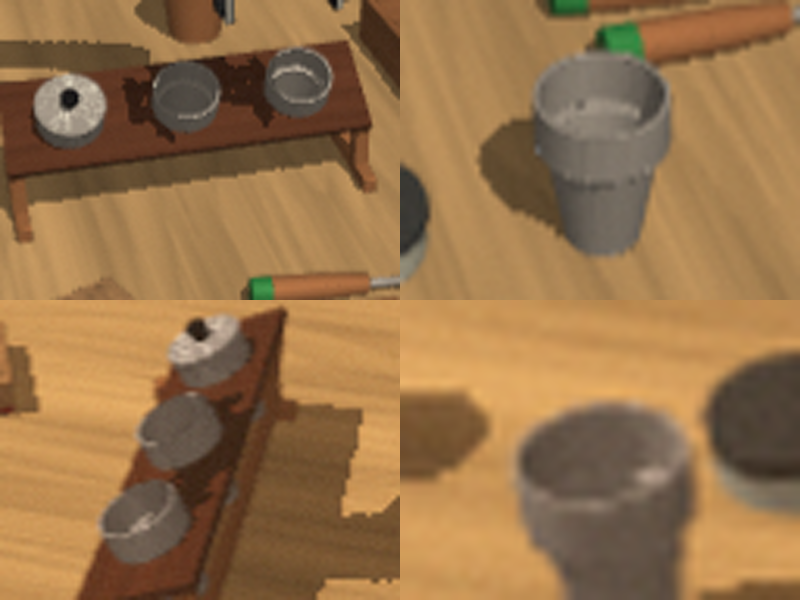

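View pics/wrist0.png

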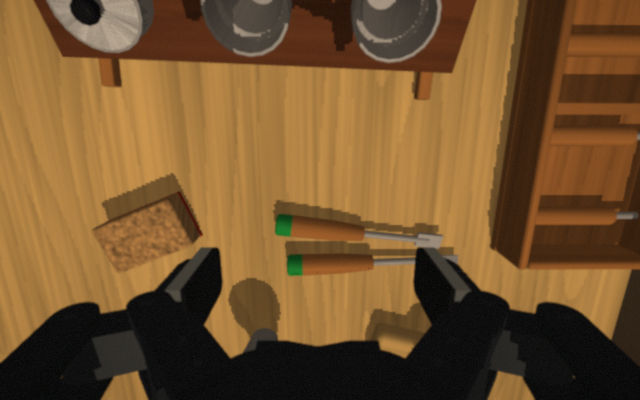

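The crop confirms it: the lidded cup sits at the near-robot end, with open cups in the middle and far holes. The steel standing cup is empty, and the wax tin is beside it. Now I'll triangulate.

```bash
cat > h.py <<'E'
import numpy as np,cv2
from scipy.optimize import least_squares
from scipy.spatial.transform import Rotation as Ro
def proj(c,X):
    p=np.atleast_2d(X)@np.asarray(c['R']).T+c['t'];s=p[:,:2]/p[:,2:]
    s=s*(1+c['k1']*(s**2).sum(1,keepdims=True));M=np.asarray(c['mtx'])
    return s*[M[0,0],M[1,1]]+M[:2,2]
def tri(obs,x0=(.5,.1,.1)):
    r=least_squares(lambda X:np.concatenate([proj(c,X)[0]-p for c,p in obs]),x0)
    return r.x,np.sqrt((r.fun**2).mean())
def pose(o):  # pos, R
    q=o['eef_rot'];return np.array(o['eef_pos']),Ro.from_quat([q[1],q[2],q[3],q[0]]).as_matrix()
def circ(C,n,r,k=90):
    n=n/np.linalg.norm(n);a=np.cross(n,[.3,.5,.8]);a/=np.linalg.norm(a);b=np.cross(n,a)
    t=np.linspace(0,2*np.pi,k);return C+r*(np.cos(t)[:,None]*a+np.sin(t)[:,None]*b)
E
python3 - <<'E'
import pickle;from h import *
d=pickle.load(open('c0.pkl','rb'));S,C=d['side'],d['scene']
P={}
for n,s,c in(('mid',(294.5,182.8),(352.7,195.7)),('far',(330.5,179),(344.3,216.6)),('stand',(325.4,267.6),(250.4,180.5)),('pink',(315,337),(213,162)),
 ('knob',(257,186),(357.5,172)),('boardL_low',(237.5,210),(0,0)),):
    if c[0]:P[n],e=tri([(S,s),(C,c)]);print(n,P[n].round(4),e.round(2))
for n in P: print(n,proj(d['wrist'],P[n]).round(1))
u=P['far']-P['mid'];print(np.linalg.norm(u),np.degrees(np.arctan2(u[1],u[0])))
E
```

```text
mid [0.5253 0.1438 0.1065] 0.46
far [0.6335 0.1374 0.1064] 0.03
stand [ 0.5042 -0.2314  0.0835] 0.04
pink [ 0.4245 -0.4233  0.0804] 0.06
knob [0.412  0.137  0.1195] 0.08
mid [[251.4   1.3]]
far [[398.  11.]]
stand [[254.7 387.6]]
pink [[201.3 504.7]]
knob [[87.8  7. ]]
0.10837181187075619 -3.395780810098183
```

```bash
cat >> h.py <<'E'
def back(c,p,z):
    """pixel -> world point at height z"""
    r=least_squares(lambda X:proj(c,[X[0],X[1],z])[0]-p,(.5,.1));return r.x
def sim(p,R,plan):
    """predict the commanded pose after a plan"""
    p=np.array(p,float);R=R.copy()
    for row in plan.split(';'):
        v=np.array(row.split(),float);p=p+R@(v[:3]*.04);R=R@Ro.from_rotvec(v[3:]*.1).as_matrix()
    return p,R
def need(p,R,pt,Rt):
    """shift (current tool axes, units of 40mm) and rotvec (units .1rad) to target"""
    return (R.T@(np.array(pt)-p)/.04).round(3),(Ro.from_matrix(R.T@Rt).as_rotvec()/.1).round(3)
def toolR(yaw,tilt):
    """down tool closing along world x turned by yaw (rad), z tilted toward rack +x by tilt"""
    R0=np.array([[0,1,0],[1,0,0],[0,0,-1.]])
    return Ro.from_euler('z',yaw).as_matrix()@R0@Ro.from_euler('y',tilt).as_matrix()
E
python3 - <<'E'
import pickle;from h import *
d=pickle.load(open('c0.pkl','rb'));W=d['wrist'];S=d['side']
a,b=back(W,(63,57),.061),back(W,(452,72),.061);print(a,b,np.linalg.norm(b-a),np.degrees(np.arctan2(*(b-a)[::-1])))
k=lambda x,y:(235+x/3.125,155+y/3.125)
a,b=back(S,k(8,174),.061),back(S,k(370,128),.061);print(a,b,np.linalg.norm(b-a),np.degrees(np.arctan2(*(b-a)[::-1])))
plan="1 -.3 0 0 1 0;1 -.3 .3 0 1 0;.6 -.3 .6 0 1 0;0 -.3 .8 0 1 0;0 0 .3 0 1 0;0 0 0 0 .24 .35;0 0 0 0 0 0;0 0 0 0 0 0"
p,R=sim([.575,0,.231],toolR(0,0),plan);print(p,R[:,2]);print(need(p,R,[.522,.094,.197],toolR(-.035,np.pi/6)))
E
```

```text
[0.34474157 0.11286447] [0.69585269 0.09973262] 0.35135660899591153 -2.141912147530648
[0.34674151 0.11584627] [0.69207807 0.09412356] 0.3460190958877539 -3.5993350615223556
[0.527      0.1234175  0.16267625] [ 4.19936969e-04  5.00343145e-01 -8.65827097e-01]
(array([-0.212, -0.117, -1.111]), array([-0.171, -0.001, -0.047]))
```

Run:
```python
from h import *
plan="1 -.3 0 0 0 .4;1 -.3 0 0 1 0;.2 -.4 .2 0 1 0;0 -.3 0 0 1 0;0 0 0 0 1 0;0 0 0 0 1 0;0 0 0 0 .24 0;0 0 0 0 0 0"
p,R=sim([.575,0,.231],toolR(0,0),plan);print(p,R[:,2]);print(need(p,R,[.521,.090,.199],toolR(-.04,np.pi/6)))
```

```text
[0.52498182 0.09031927 0.22383863] [ 0.02000856  0.49994721 -0.86582472]
(array([-0.321, -0.099,  0.532]), array([ 0.   , -0.004, -0.   ]))
```

Request:
carry_out(
  plan="1 -.3 0 0 0 .4;1 -.3 0 0 1 0;.2 -.4 .2 0 1 0;0 -.3 0 0 1 0;0 0 0 0 1 0;0 -.1 0 0 1 0;-.3 0 .5 0 .24 0;0 0 0 0 0 0",
  claw=-1,
)

```text
time_s: 0.82
eef_pos: [0.5187, 0.0883, 0.1969]
eef_rot: [-0.182, 0.698, 0.667, 0.185]
wrist_force: [-1.7, -0.5, -1.7]
opening: 0.997
grasp_force: 0.0
```

Run:
```python
from bench import ctrl;import pickle;from h import *
c=ctrl.camera('wrist');o=ctrl.get_obs();pickle.dump((c,o),open('c1.pkl','wb'));print(o['time_s'],*pose(o))
im=c['pixels'][...,::-1].copy();cv2.imwrite('pics/w1.png',im)
```

```text
0.8667 [0.51932781 0.08893807 0.19858289] [[ 0.03917085  0.99910353  0.01605559]
 [ 0.86452342 -0.04194299  0.50083934]
 [ 0.50106377 -0.00573787 -0.86539134]]
```

View pics/w1.png

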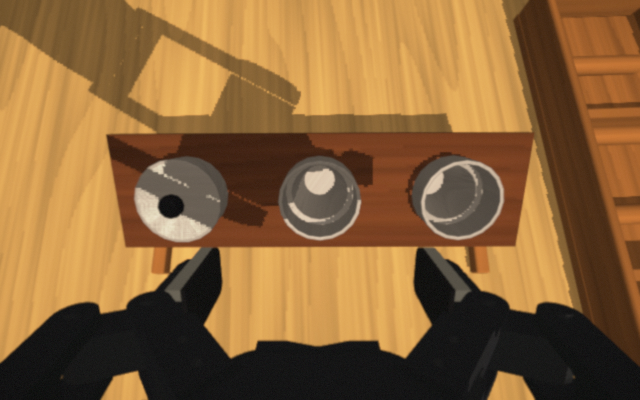

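Run:
```python
import pickle;from h import *
c,o=pickle.load(open('c1.pkl','rb'));d=pickle.load(open('c0.pkl','rb'))
L=[(50,175,0),(50,-175,0),(-50,-175,0),(-50,175,0),(0,0,28),(0,-110,28)]
def pts(v):
    Rr=Ro.from_euler('z',v[3]).as_matrix()@Ro.from_euler('y',-np.pi/6).as_matrix()
    return np.array(L)/1000@Rr.T+v[:3],Rr
ob=np.array([(107,136),(531,132),(515,246),(126,246),(319.5,199),(461,200)])
r=least_squares(lambda v:(proj(c,pts(v)[0])-ob).ravel(),(.522,.15,.088,1.53));P,Rr=pts(r.x)
print('hole',r.x,'deg yaw',np.degrees(r.x[3])-90);print(r.fun.reshape(-1,2).round(1).tolist());print('rims',P[4:],'n',Rr[:,2])
for n in('side','scene'):print(n,proj(d[n],P).round(1).tolist())
p,R=pose(o);n=Rr[:,2]
for i in(4,5):print('axis offset tool',R.T@(P[i]-p)*1000)
print('n in tool',R.T@n)
```

```text
hole [0.52171741 0.15020678 0.08600897 1.53236924] deg yaw -2.2017100244950853
[[-0.1, -1.4], [1.1, -0.2], [-1.4, -1.3], [0.5, 0.6], [-0.2, 1.9], [-0.0, 0.1]]
rims [[0.52117956 0.13621712 0.11025768]
 [0.63109835 0.13199118 0.11025768]] n [-0.01920882 -0.49963089  0.8660254 ]
side [[232.6, 182.0], [345.5, 167.6], [353.6, 194.9], [237.1, 211.1], [294.1, 183.5], [330.2, 178.7]]
scene [[378.1, 166.2], [356.3, 232.9], [327.6, 238.9], [353.9, 173.6], [351.1, 193.1], [342.8, 214.9]]
axis offset tool [ -3.31018391   0.37386432 100.14481208]
axis offset tool [ -2.65799513 110.37136862  99.79310615]
n in tool [ 0.00123893 -0.00320473 -0.9999941 ]
```

Board and both open rims agree across all three views: middle rim at image (320,199), far rim at (461,200). The tool is on the middle cup's axis to within 3 mm, so I'm advancing.

Request:
carry_out(
  plan="-.06 0 .8 0 0 0;0 0 .7 0 0 0;0 0 .6 0 0 0;0 0 .5 0 0 0;0 0 .3 0 0 0;0 0 .2 0 0 0;0 0 0 0 0 0;0 0 0 0 0 0",
)

```text
time_s: 1.53
eef_pos: [0.5239, 0.1494, 0.093]
eef_rot: [-0.179, 0.696, 0.67, 0.187]
wrist_force: [-0.1, -0.8, 0.6]
opening: 1.002
grasp_force: 0.0
```

Request:
carry_out(
  plan="0 0 0 0 0 0;0 0 0 0 0 0;0 0 0 0 0 0;0 0 0 0 0 0;0 0 0 0 0 0;0 0 0 0 0 0;0 0 0 0 0 0;0 0 0 0 0 0",
  claw=1,
)

```text
time_s: 2.2
eef_pos: [0.5246, 0.1484, 0.0938]
eef_rot: [-0.178, 0.697, 0.669, 0.188]
wrist_force: [-1.9, -2.8, 6.0]
opening: 0.732
grasp_force: 65.7
```

Request:
carry_out(
  plan="0 0 -.3 0 0 0;0 0 -.6 0 0 0;0 0 -.8 0 0 0;0 0 -.8 0 0 0;0 0 -.8 0 0 0;0 0 -.7 0 0 0;0 0 0 0 0 0;0 0 0 0 0 0",
)

```text
time_s: 2.87
eef_pos: [0.5213, 0.0677, 0.2328]
eef_rot: [-0.177, 0.697, 0.669, 0.188]
wrist_force: [0.2, 0.2, -1.1]
opening: 0.729
grasp_force: 66.2
```

Run:
```python
import pickle;from h import *;from bench import ctrl
d=pickle.load(open('c0.pkl','rb'))
z=np.array([0,0,1.])
def box(c,v):
    b=np.array([v[0],v[1],0]);q=np.vstack([proj(c,circ(b+z*h,z,r)) for r,h in((.032,.085),(.032,.057),(.018,0))]);return np.r_[q.min(0),q.max(0)]
S,C=d['side'],d['scene']
f=lambda v:np.r_[box(S,v)-[312,260.4,339,300.6],(box(C,v)-[241.8,175.5,259,0])[:3]]
r=least_squares(f,(.5,-.23));print(r.x,r.fun.round(1))
o=ctrl.get_obs();p,R=pose(o);print(p,R,o['opening'],o['wrist_force'],o['time_s'])
c=ctrl.camera('side');cv2.imwrite('pics/s2.png',cv2.resize(c['pixels'][100:320,200:440,::-1],None,fx=2.5,fy=2.5))
```

```text
[ 0.50353977 -0.23439223] [-0.5 -1.2  0.4  0.3 -1.2 -0.8  0.5]
[0.52125078 0.06767228 0.23280469] [[ 0.03441589  0.99910918  0.02442115]
 [ 0.86613426 -0.04200899  0.49804286]
 [ 0.4986251   0.0040114  -0.86680847]] 0.7293546010629949 [ 0.17603745  0.17035322 -1.07038996] 2.8667
```

View pics/s2.png

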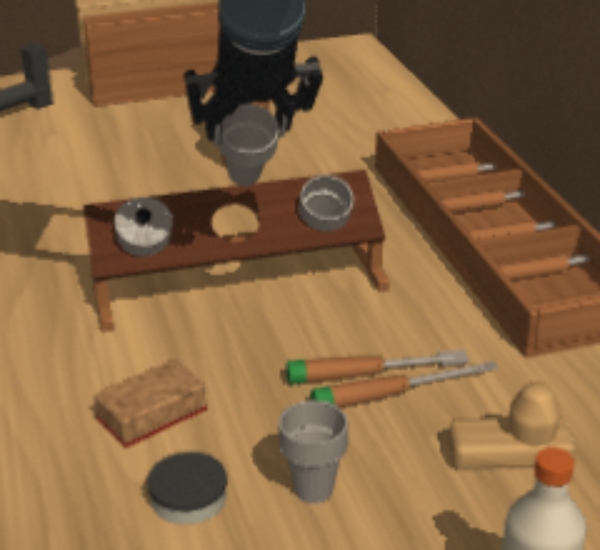

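Run:
```python
import pickle;from h import *
d=pickle.load(open('c0.pkl','rb'))
print('bottle',back(d['side'],(415,345),0),'blank top',back(d['side'],(413,265),.07))
p=[.5213,.0677,.2328];R=toolR(-.041,.522)
plan="-.8 0 0 0 -1 0;-1 0 0 0 -1 0;-1 0 0 0 -1 0;-1 0 0 0 -1 0;-1 0 0 0 -1 0;-1 0 0 0 -.22 0;-1 0 0 0 0 0;-.6 0 0 0 0 0"
p,R=sim(p,R,plan);print(p);print(need(p,R,[.5035,-.2315,.20],toolR(-.041,0)))
```

```text
bottle [ 0.63860239 -0.43667761] blank top [ 0.70892792 -0.268655  ]
[ 0.509623   -0.21694536  0.17324725]
(array([-0.37 , -0.138, -0.669]), array([-0., -0.,  0.]))
```

Request:
carry_out(
  plan="-.4 0 -.2 0 -1 0;-.9 0 -.3 0 -1 0;-1 0 -.3 0 -1 0;-1 0 -.1 0 -1 0;-1 0 0 0 -1 0;-1 0 0 0 -.22 0;-1 0 0 0 0 0;-.7 -.14 0 0 0 0",
)

```text
time_s: 3.58
eef_pos: [0.5026, -0.2161, 0.2116]
eef_rot: [-0.002, 0.721, 0.693, 0.0]
wrist_force: [-0.1, -0.1, -1.8]
opening: 0.728
grasp_force: 66.1
```

Request:
carry_out(
  plan="0 0 0 0 0 0;0 0 0 0 0 0;0 0 0 0 0 0;0 0 0 0 0 0;0 0 0 0 0 0;0 0 0 0 0 0;0 0 0 0 0 0;0 0 0 0 0 0",
)

```text
time_s: 4.25
eef_pos: [0.5034, -0.2146, 0.2136]
eef_rot: [-0.001, 0.721, 0.693, 0.001]
wrist_force: [0.1, 0.3, -0.4]
opening: 0.732
grasp_force: 66.1
```

Run:
```python
from bench import ctrl;import pickle;from h import *
o=ctrl.get_obs();p,R=pose(o);print(o['time_s'],p,R.round(4).tolist());print(need(p,R,[.5035,-.2315,.20],toolR(-.041,0)))
c=ctrl.camera('wrist');s=ctrl.camera('side');k=ctrl.camera('scene');pickle.dump((c,s,k,o),open('c3.pkl','wb'))
a=cv2.resize(s['pixels'][180:310,260:390,::-1],(400,400));b=cv2.resize(k['pixels'][120:220,200:300,::-1],(400,400))
cv2.imwrite('pics/p3.png',np.hstack([a,b]))
```

```text
4.25 [ 0.50339947 -0.21455029  0.21358542] [[0.0391, 0.9992, 0.0003], [0.9992, -0.0391, 0.0019], [0.0019, 0.0002, -1.0]]
(array([-0.424,  0.019,  0.339]), array([ 0.002, -0.019,  0.019]))
```

View pics/p3.png

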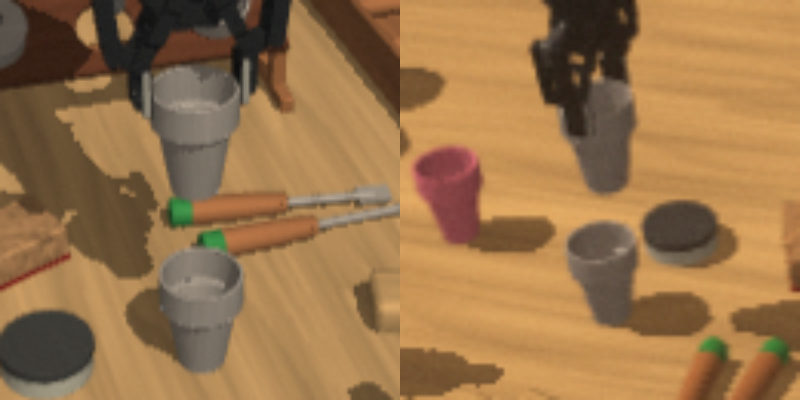

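Side crop: the held cup's foot is at (195,200) and the standing cup's rim at (201,265). Scene crop: held foot at (607,190), standing rim at (603,235). The held cup hangs straight. I'll fit both cups with the same features so the bias cancels.

Run:
```python
import pickle;from h import *
c,S,C,o=pickle.load(open('c3.pkl','rb'));z=np.array([0,0,1.])
def box(c,b):
    q=np.vstack([proj(c,circ(b+z*h,z,r)) for r,h in((.032,.085),(.032,.057),(.018,0))]);return np.r_[q.min(0),q.max(0)]
s=lambda x,y:(260+x/3.077,180+y/3.077);k=lambda x,y:(200+x/4,120+y/4)
def fit(sl,sr,st,sb,cr,cb):
    t=np.r_[s(sl,st),s(sr,sb),k(cr,cb)]
    f=lambda v:np.r_[box(S,v),box(C,v)[2:]]-t
    r=least_squares(f,(.5,-.23,.05));print(r.x.round(4),r.fun.round(1));return r.x
H=fit(152,239,68,200,236,192);T=fit(160,243,250,370,237,326)
p,R=pose(o);print('held rel tool',R.T@(H-p),'diff tool units',R.T@(T-H)/.04)
```

```text
[ 0.5045 -0.2186  0.1499] [-1.  -1.   0.6  0.7 -0.4  0.8]
[ 0.5034 -0.235  -0.0016] [-0.5 -1.3  0.5  1.3  0.1  0.2]
held rel tool [-0.00410958  0.00125601  0.06371509] diff tool units [-0.41777376 -0.01297668  3.78529398]
```

Request:
carry_out(
  plan="-.3 0 0 0 0 0;-.12 0 .1 0 0 0;0 0 .4 0 0 0;0 0 .4 0 0 0;0 0 .3 0 0 0;0 0 .3 0 0 0;0 0 .3 0 0 0;0 0 .2 0 0 0",
)

```text
time_s: 5.07
eef_pos: [0.5021, -0.2316, 0.1318]
eef_rot: [-0.001, 0.721, 0.693, 0.001]
wrist_force: [0.4, 0.9, -0.8]
opening: 0.732
grasp_force: 66.1
```

Request:
carry_out(
  plan="0 0 .15 0 0 0;0 0 .15 0 0 0;0 0 .15 0 0 0;0 0 .15 0 0 0;0 0 .1 0 0 0;0 0 .1 0 0 0;0 0 0 0 0 0;0 0 0 0 0 0",
)

```text
time_s: 5.73
eef_pos: [0.5026, -0.2316, 0.1014]
eef_rot: [-0.001, 0.721, 0.693, 0.001]
wrist_force: [-0.3, 0.2, -1.5]
opening: 0.733
grasp_force: 66.1
```

Request:
carry_out(
  plan="0 0 .05 0 0 0;0 0 .05 0 0 0;0 0 .04 0 0 0;0 0 .03 0 0 0;0 0 .03 0 0 0;0 0 0 0 0 0;0 0 0 0 0 0;0 0 0 0 0 0",
)

```text
time_s: 6.4
eef_pos: [0.5026, -0.2317, 0.0935]
eef_rot: [-0.001, 0.721, 0.693, 0.001]
wrist_force: [-0.5, -0.7, -1.2]
opening: 0.728
grasp_force: 66.1
```

Request:
carry_out(
  plan="0 0 .02 0 0 0;0 0 .02 0 0 0;0 0 .02 0 0 0;0 0 .02 0 0 0;0 0 0 0 0 0;0 0 0 0 0 0;0 0 0 0 0 0;0 0 0 0 0 0",
)

```text
time_s: 7.07
eef_pos: [0.5027, -0.2317, 0.0903]
eef_rot: [-0.001, 0.721, 0.693, 0.001]
wrist_force: [0.5, -0.1, 0.5]
opening: 0.732
grasp_force: 66.2
```

Request:
carry_out(
  plan="0 0 .02 0 0 0;0 0 .02 0 0 0;0 0 .01 0 0 0;0 0 0 0 0 0;0 0 0 0 0 0;0 0 0 0 0 0;0 0 0 0 0 0;0 0 0 0 0 0",
)

```text
time_s: 7.73
eef_pos: [0.5029, -0.2321, 0.0903]
eef_rot: [-0.0, 0.721, 0.693, 0.0]
wrist_force: [-4.7, 1.9, 15.4]
opening: 0.732
grasp_force: 67.9
```

Contact is at the expected height: TCP 0.090 puts the foot near 0.027. I'll ease off, release and retreat.

Request:
carry_out(
  plan="0 0 -.02 0 0 0;0 0 -.02 0 0 0;0 0 0 0 0 0;0 0 0 0 0 0;0 0 0 0 0 0;0 0 0 0 0 0;0 0 0 0 0 0;0 0 0 0 0 0",
)

```text
time_s: 8.4
eef_pos: [0.5028, -0.2318, 0.0903]
eef_rot: [-0.0, 0.721, 0.693, 0.001]
wrist_force: [-1.7, 0.1, 6.9]
opening: 0.729
grasp_force: 66.9
```

Request:
carry_out(
  plan="0 0 0 0 0 0;0 0 0 0 0 0;0 0 0 0 0 0;0 0 0 0 0 0;0 0 0 0 0 0;0 0 0 0 0 0;0 0 0 0 0 0;0 0 0 0 0 0",
  claw=-1,
)

```text
time_s: 9.07
eef_pos: [0.5026, -0.2316, 0.0898]
eef_rot: [-0.001, 0.721, 0.693, 0.001]
wrist_force: [-0.1, 0.0, -0.1]
opening: 1.0
grasp_force: 0.0
```

Request:
carry_out(
  plan="0 0 -.2 0 0 0;0 0 -.5 0 0 0;0 0 -.8 0 0 0;0 0 -.8 0 0 0;0 0 -.8 0 0 0;0 0 -.5 0 0 0;0 0 0 0 0 0;0 0 0 0 0 0",
)

```text
time_s: 9.73
eef_pos: [0.5033, -0.2324, 0.2359]
eef_rot: [0.001, 0.721, 0.693, 0.001]
wrist_force: [-0.1, 0.1, -0.5]
opening: 1.001
grasp_force: 0.0
```

Run:
```python
from bench import ctrl;import pickle;from h import *
o=ctrl.get_obs();p,R=pose(o);print(o['time_s'],p,R.round(4).tolist())
c=ctrl.camera('wrist');s=ctrl.camera('side');k=ctrl.camera('scene');pickle.dump((c,s,k,o),open('c4.pkl','wb'))
a=cv2.resize(s['pixels'][210:310,275:375,::-1],(400,400));b=cv2.resize(k['pixels'][135:215,210:290,::-1],(400,400))
cv2.imwrite('pics/p4.png',np.hstack([a,b]))
```

```text
9.7333 [ 0.50331332 -0.23242302  0.23592628] [[0.0399, 0.9992, 0.0032], [0.9992, -0.0399, -0.0004], [-0.0002, 0.0032, -1.0]]
```

View pics/p4.png

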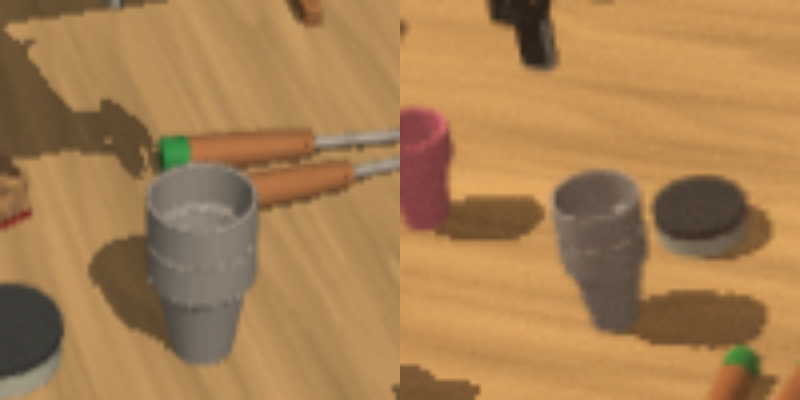

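Seated: the two collars are flush and coaxial, and upright in both views. Next is the far open cup.

Run:
```python
from h import *
p=[.5033,-.2324,.2359];R=toolR(-.04,0)
plan=".8 .4 -.2 0 0 0;.9 .45 0 0 0 0;.9 .45 0 0 .6 0;.9 .45 0 0 1 0;.9 .45 0 0 1 0;.9 .45 .3 0 1 0;.9 .45 .5 0 1 0;.8 .1 .5 0 .64 0"
p,R=sim(p,R,plan);print(p);print(need(p,R,[.6306,.080,.2],toolR(-.038,np.pi/6)))
```

```text
[0.64286014 0.0538889  0.23970161]
(array([ 0.058, -0.332,  1.18 ]), array([ 0.01 , -0.004, -0.017]))
```

Request:
carry_out(
  plan=".8 .4 -.2 0 0 0;.9 .4 0 0 0 0;.9 .4 0 0 .6 0;.9 .4 0 0 1 0;.9 .4 0 0 1 0;.9 .4 .3 0 1 0;.9 .4 .5 0 1 0;.8 .1 .5 0 .64 0",
)

```text
time_s: 10.55
eef_pos: [0.6301, 0.0534, 0.2364]
eef_rot: [-0.183, 0.697, 0.668, 0.189]
wrist_force: [0.7, -0.3, -0.5]
opening: 0.999
grasp_force: 0.0
```

Request:
carry_out(
  plan="0 0 .4 0 0 0;0 0 .4 0 0 0;0 0 .3 0 0 0;0 0 0 0 0 0;0 0 0 0 0 0;0 0 0 0 0 0;0 0 0 0 0 0;0 0 0 0 0 0",
)

```text
time_s: 11.22
eef_pos: [0.6306, 0.0739, 0.2015]
eef_rot: [-0.179, 0.696, 0.669, 0.188]
wrist_force: [-0.0, -0.1, -0.1]
opening: 0.994
grasp_force: 0.0
```

Run:
```python
from bench import ctrl;import pickle;from h import *
o=ctrl.get_obs();p,R=pose(o);print(o['time_s'],p)
c=ctrl.camera('wrist');pickle.dump((c,o),open('c5.pkl','wb'));im=c['pixels'][...,::-1].copy()
n=np.array([-.0192,-.4996,.866]);C=np.array([.6311,.132,.1103]);C2=C+[0,.0,.002]
print(need(p,R,[.6306,.080,.2],toolR(-.038,np.pi/6)),'rim in tool mm',R.T@(C2-p)*1000,proj(c,C2))
im=cv2.resize(im[120:270,200:400],(800,600));cv2.imwrite('pics/w5.png',im)
```

```text
11.2167 [0.63057726 0.07389046 0.20152644]
(array([ 0.113, -0.006,  0.11 ]), array([ 0.029, -0.019, -0.015])) rim in tool mm [  5.48900698  -2.00174668 106.32126865] [[315.46127702 189.27916373]]
```

View pics/w5.png

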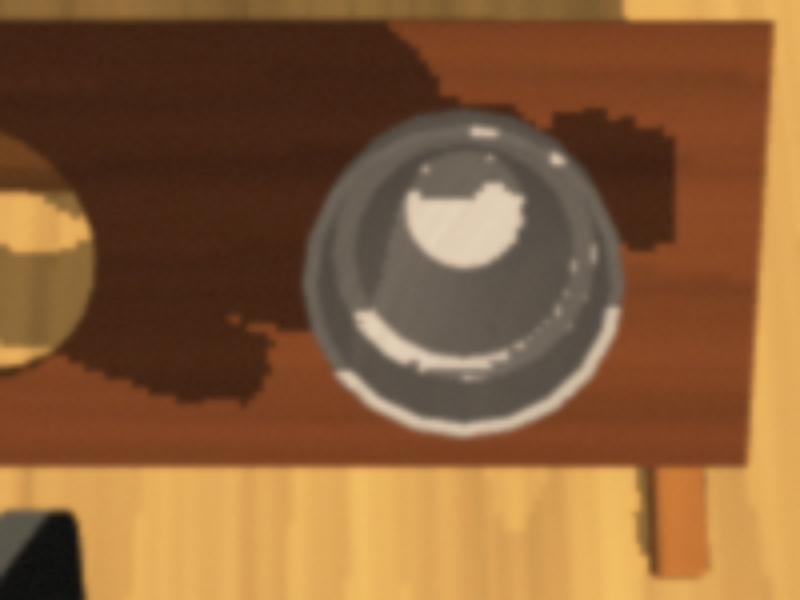

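The far rim's centre is at crop (463,275), pixel (315.9,188.8), within 0.6 px of the prediction. Advancing.

Request:
carry_out(
  plan=".12 -.04 .6 0 0 0;0 0 .7 0 0 0;0 0 .6 0 0 0;0 0 .5 0 0 0;0 0 .4 0 0 0;0 0 .35 0 0 0;0 0 0 0 0 0;0 0 0 0 0 0",
)

```text
time_s: 11.93
eef_pos: [0.6309, 0.1422, 0.0938]
eef_rot: [-0.18, 0.696, 0.669, 0.187]
wrist_force: [-0.4, -0.5, 0.9]
opening: 0.998
grasp_force: 0.0
```

Request:
carry_out(
  plan="0 0 0 0 0 0;0 0 0 0 0 0;0 0 0 0 0 0;0 0 0 0 0 0;0 0 0 0 0 0;0 0 0 0 0 0;0 0 0 0 0 0;0 0 0 0 0 0",
  claw=1,
)

```text
time_s: 12.6
eef_pos: [0.6326, 0.141, 0.0958]
eef_rot: [-0.179, 0.696, 0.669, 0.188]
wrist_force: [0.2, -3.8, 5.7]
opening: 0.728
grasp_force: 66.1
```

Request:
carry_out(
  plan="0 0 -.3 0 0 0;0 0 -.6 0 0 0;0 0 -.8 0 0 0;0 0 -.8 0 0 0;0 0 -.8 0 0 0;0 0 -.7 0 0 0;0 0 0 0 0 0;0 0 0 0 0 0",
)

```text
time_s: 13.27
eef_pos: [0.6288, 0.0604, 0.2345]
eef_rot: [-0.178, 0.697, 0.669, 0.188]
wrist_force: [0.3, 0.5, -1.9]
opening: 0.729
grasp_force: 65.8
```

Run:
```python
from bench import ctrl
from h import *
o=ctrl.get_obs();p,R=pose(o);print(p,R.round(3).tolist(),o['opening'])
R=toolR(-.041,.522)
plan="0 -.4 -.4 0 -1 0;-.8 -.45 -.4 0 -1 0;-1 -.45 -.4 0 -1 0;-1 -.45 -.2 0 -1 0;-1 -.45 0 0 -1 0;-1 -.45 0 0 -.22 0;-1 -.4 0 0 0 0;-.6 -.1 0 0 0 0"
p,R=sim(p,R,plan);print(p);print(need(p,R,[.503,-.2315,.245],toolR(-.041,0)))
```

```text
[0.62879169 0.06037849 0.23447452] [[0.034, 0.999, 0.024], [0.865, -0.042, 0.5], [0.501, 0.004, -0.866]] 0.7285230628391132
[ 0.49178132 -0.20543336  0.245601  ]
(array([-0.64 ,  0.307,  0.015]), array([-0., -0.,  0.]))
```

Request:
carry_out(
  plan="0 -.4 -.4 0 -1 0;-.8 -.4 -.4 0 -1 0;-1 -.4 -.4 0 -1 0;-1 -.4 -.2 0 -1 0;-1 -.4 0 0 -1 0;-1 -.4 0 0 -.22 0;-1 -.35 0 0 0 0;-.7 -.1 0 0 0 0",
)

```text
time_s: 13.93
eef_pos: [0.5043, -0.1999, 0.2406]
eef_rot: [-0.003, 0.721, 0.693, 0.001]
wrist_force: [0.9, -0.1, -0.3]
opening: 0.734
grasp_force: 65.9
```

Request:
carry_out(
  plan="-.2 0 0 0 0 0;-.1 0 0 0 0 0;0 0 0 0 0 0;0 0 0 0 0 0;0 0 0 0 0 0;0 0 0 0 0 0;0 0 0 0 0 0;0 0 0 0 0 0",
)

```text
time_s: 14.6
eef_pos: [0.5067, -0.2108, 0.2424]
eef_rot: [-0.001, 0.721, 0.693, 0.001]
wrist_force: [-0.2, -0.3, -1.0]
opening: 0.725
grasp_force: 65.9
```

Run:
```python
from bench import ctrl;import pickle;from h import *
o=ctrl.get_obs();p,R=pose(o);print(o['time_s'],p,R.round(4).tolist());print(need(p,R,[.503,-.2315,.245],toolR(-.041,0)))
s=ctrl.camera('side');k=ctrl.camera('scene');pickle.dump((s,k,o),open('c6.pkl','wb'))
a=cv2.resize(s['pixels'][180:310,260:390,::-1],(400,400));b=cv2.resize(k['pixels'][115:215,200:300,::-1],(400,400))
cv2.imwrite('pics/p6.png',np.hstack([a,b]))
```

```text
14.6 [ 0.50665423 -0.21076099  0.24237009] [[0.0388, 0.9992, 0.0002], [0.9992, -0.0388, 0.004], [0.004, 0.0001, -1.0]]
(array([-0.521, -0.071, -0.068]), array([ 0.   , -0.04 ,  0.022]))
```

View pics/p6.png

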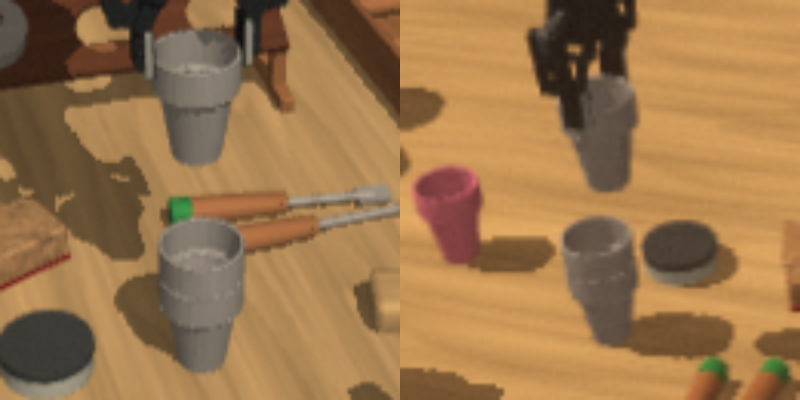

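The second cup hangs straight: side crop foot at (197,163) over the stack rim at (202,240), scene crop foot (607,190) over the rim (600,240). I'll fit the offset the same way.

Run:
```python
import pickle;from h import *
S,C,o=pickle.load(open('c6.pkl','rb'));z=np.array([0,0,1.])
def box(c,b,e):
    q=np.vstack([proj(c,circ(b+z*h,z,r)) for r,h in((.032,.085+e),(.032,.057),(.018,0))]);return np.r_[q.min(0),q.max(0)]
s=lambda x,y:(260+x/3.077,180+y/3.077);k=lambda x,y:(200+x/4,115+y/4)
def fit(e,sl,sr,st,sb,cr,cb):
    t=np.r_[s(sl,st),s(sr,sb),k(cr,cb)]
    r=least_squares(lambda v:np.r_[box(S,v,e),box(C,v,e)[2:]]-t,(.5,-.23,.05));print(r.x.round(4),r.fun.round(1));return r.x
H=fit(0,154,241,32,163,237,190);T=fit(.028,159,244,218,370,236,346)
p,R=pose(o);print('held rel tool',R.T@(H-p),'diff tool units',R.T@(T-H)/.04)
```

```text
[ 0.5082 -0.2123  0.1762] [-1.1 -1.4  0.7  1.1 -0.3  0.7]
[ 5.037e-01 -2.351e-01 -4.000e-04] [-0.3 -0.9  0.4  0.9  0.3 -0. ]
held rel tool [-0.00173475  0.00159306  0.06612208] diff tool units [-0.59181448 -0.09103364  4.41469073]
```

Request:
carry_out(
  plan="-.3 -.09 0 0 0 0;-.27 0 .1 0 0 0;0 0 .4 0 0 0;0 0 .4 0 0 0;0 0 .3 0 0 0;0 0 .3 0 0 0;0 0 .3 0 0 0;0 0 .2 0 0 0",
)

```text
time_s: 15.37
eef_pos: [0.5014, -0.2338, 0.1606]
eef_rot: [-0.002, 0.721, 0.693, 0.001]
wrist_force: [-0.2, -0.1, -0.6]
opening: 0.728
grasp_force: 65.9
```

Request:
carry_out(
  plan="0 0 .15 0 0 0;0 0 .15 0 0 0;0 0 .15 0 0 0;0 0 .1 0 0 0;0 0 .1 0 0 0;0 0 .05 0 0 0;0 0 0 0 0 0;0 0 0 0 0 0",
)

```text
time_s: 16.03
eef_pos: [0.502, -0.2338, 0.1344]
eef_rot: [-0.001, 0.721, 0.693, 0.001]
wrist_force: [-0.2, 0.1, -1.3]
opening: 0.729
grasp_force: 65.9
```

Request:
carry_out(
  plan="0 0 .06 0 0 0;0 0 .05 0 0 0;0 0 .04 0 0 0;0 0 .03 0 0 0;0 0 .03 0 0 0;0 0 .02 0 0 0;0 0 0 0 0 0;0 0 0 0 0 0",
)

```text
time_s: 16.7
eef_pos: [0.5019, -0.2337, 0.125]
eef_rot: [-0.001, 0.721, 0.693, 0.001]
wrist_force: [-0.1, -0.1, -1.2]
opening: 0.731
grasp_force: 65.9
```

Request:
carry_out(
  plan="0 0 .02 0 0 0;0 0 .02 0 0 0;0 0 .02 0 0 0;0 0 0 0 0 0;0 0 0 0 0 0;0 0 0 0 0 0;0 0 0 0 0 0;0 0 0 0 0 0",
)

```text
time_s: 17.37
eef_pos: [0.502, -0.2337, 0.1227]
eef_rot: [-0.001, 0.721, 0.693, 0.001]
wrist_force: [-0.4, -0.4, -1.6]
opening: 0.728
grasp_force: 65.9
```

Request:
carry_out(
  plan="0 0 .02 0 0 0;0 0 .02 0 0 0;0 0 .02 0 0 0;0 0 0 0 0 0;0 0 0 0 0 0;0 0 0 0 0 0;0 0 0 0 0 0;0 0 0 0 0 0",
)

```text
time_s: 18.03
eef_pos: [0.5023, -0.234, 0.1215]
eef_rot: [-0.001, 0.721, 0.693, 0.001]
wrist_force: [-2.7, 1.4, 6.2]
opening: 0.727
grasp_force: 66.7
```

Request:
carry_out(
  plan="0 0 .02 0 0 0;0 0 0 0 0 0;0 0 0 0 0 0;0 0 0 0 0 0;0 0 0 0 0 0;0 0 -.02 0 0 0;0 0 0 0 0 0;0 0 0 0 0 0",
)

```text
time_s: 18.7
eef_pos: [0.5023, -0.2341, 0.1214]
eef_rot: [-0.001, 0.721, 0.693, 0.001]
wrist_force: [-2.4, 0.7, 8.1]
opening: 0.729
grasp_force: 66.8
```

Request:
carry_out(
  plan="0 0 0 0 0 0;0 0 0 0 0 0;0 0 0 0 0 0;0 0 0 0 0 0;0 0 0 0 0 0;0 0 0 0 0 0;0 0 0 0 0 0;0 0 0 0 0 0",
  claw=-1,
)

```text
time_s: 19.37
eef_pos: [0.5019, -0.2336, 0.1202]
eef_rot: [-0.001, 0.721, 0.693, 0.001]
wrist_force: [-0.9, -0.8, -0.6]
opening: 1.004
grasp_force: 0.0
```

Request:
carry_out(
  plan="0 0 -.2 0 0 0;0 0 -.5 0 0 0;0 0 -.8 0 0 0;0 0 -.8 0 0 0;0 0 -.8 0 0 0;0 0 -.5 0 0 0;0 0 0 0 0 0;0 0 0 0 0 0",
)

```text
time_s: 20.03
eef_pos: [0.5026, -0.2347, 0.2663]
eef_rot: [0.0, 0.721, 0.693, 0.002]
wrist_force: [-0.3, 0.8, -1.0]
opening: 1.0
grasp_force: 0.0
```

Run:
```python
from bench import ctrl;from h import *
s=ctrl.camera('side');k=ctrl.camera('scene')
a=cv2.resize(s['pixels'][210:310,275:375,::-1],(400,400));b=cv2.resize(k['pixels'][135:215,210:290,::-1],(400,400))
cv2.imwrite('pics/p7.png',np.hstack([a,b]))
```

```text
(no output)
```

View pics/p7.png

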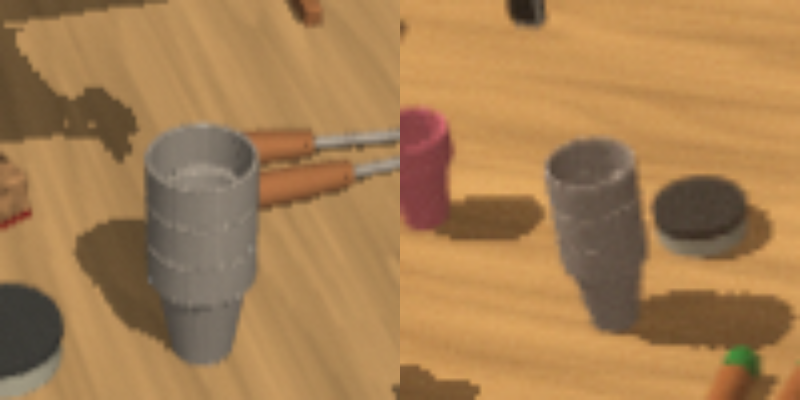

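The picture shows three flush collars in one upright stack, with seams at side crop rows of about 225 and 262. The gripper is clear, so I'm handing in.

```bash
python3 -c "
from bench import ctrl
print(ctrl.hand_in())"
```

```text
the job is handed in; nothing more can be done
None
```

I stacked both open cups in the standing cup and handed the job in at about 20 s; the last pictures show all three flush and upright, but the hand-in returned no verdict.

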